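# Seat the box-section offcut in the welding fixture

### The job

Push the box-section tube offcut across the table into the corner of the fixture, flat against the fence and with its end against the fixed end stop, and push the sliding jaw along the fence so that it is up against the tube's other end. Do it all by pushing: the tube stays flat on the table and is never picked up. Leave all the other things on the table where they are.

Things in the scene. Friction and masses are not known exactly. Their poses are not given: they have to be found in the camera images.
- tube: The workpiece: plain steel rectangular hollow section lying flat, 140 mm long (its y axis), 50 wide (x), 40 high, wall 4, open at both ends, about 0.6 kg. Origin: centre of its underside, on the table. It starts in front of the fence, between jaw and end stop, turned up to 0.4 rad from the fence. Both ends are alike.
- fixture: Fixed to the table: aluminium fence bar 30 mm high, 30 thick, 400 long, beyond the tube, with an end stop at its left end. Origin: on the table, on the fence's front face (towards the robot). x points square away from that face, away from the robot; y along the fence to the end stop. Tube home: its origin at x = -25, y = +60 mm here, y axes parallel.
- corner (a point): The corner where the fence's front face meets the end stop's inner face, on the table, at fixture x = 0, y = +130 mm; axes as the fixture's. The stop is a block 45 mm high and 30 mm thick along y whose inner face looks to fixture -y and covers fixture x = -60 to +30 mm.
- jaw (a joint): Sliding jaw, a steel saddle riding on the fence, black knob on top (59 mm above the table). Value in m: its travel towards the end stop (+y of the fixture). Starts at 0 to 0.025, goes to 0.17, reads 0.120 touching a tube that is home. About 2 N of friction; it stays where left. Its flat clamping face is at fixture y = -130 mm + value; it can push the tube along the fence.
- jaw_back (a point): Centre of the jaw's flat back face (away from the end stop), to be pushed: at fixture x = -27 mm, y = -160 mm + joint value, 25 mm above the table. In front of the fence the jaw is a block 30 mm thick along y, from fixture x = -57 to -2 mm and 3 to 47 mm above the table.
- collar: Bystander: round steel tube standing on end, 48 mm across, 60 mm high; origin at the centre of its underside.
- angle: Bystander: steel angle offcut 40 x 60 mm, 40 mm high, 5 mm thick; origin at the centre of its underside.
- block: Bystander: solid steel block 40 x 50 x 40 mm high; origin at the centre of its underside.
- hammer: Bystander: a hammer lying on the right of the table.
- wrench: Bystander: a wrench lying on the near right of the table.
- tray: Bystander: blue open tray 200 x 140 x 60 mm on the left of the table; origin at the centre of its underside.
- spool: Bystander: grey reel 70 mm across, 48 mm high, on the near left of the table; origin at the centre of its underside.
There are look-alikes about, which are no part of the job. Leave any blue, turquoise or yellow look-alike of the tube alone.

How it is judged:
By the outcome, as a careful person would: the job done as asked, in the order asked, and still so for the second after the job is handed in, with the robot touching nothing.
It also fails if it takes over 48 s, if anything falls off the work surface, if the arm or the gripper's body presses on something with over 40 N, if the wrist force passes 120 N, or if a joint passes its speed limit or range.

### The arm

A 7-joint arm with a two-finger parallel gripper is mounted at the origin on the work surface. World frame = base frame: x ahead of the robot, y to its left, z up, the work surface at z = 0. Lengths are in m, angles in rad, forces in N, time in s.
With the tool pointing down it reaches from about 0.425 to 0.875 m from the base axis. Payload 9.9 kg.
Tool frame: the origin (TCP) lies midway between the tips of the shut fingers; the grasp point (between the pads) lies env.grasp_offset behind it (env.grasp_offset is the distance from the TCP to the grasp point, in m); z points along the fingers, y is the line along which they close (so a half turn about z gives the same grasp; the last joint's range is limited). The gripper opens to 85 mm and grips with 20 to 120 N. Pads are 22 mm wide; open, the fingers measure 114 mm over their backs; the gripper's body (76 mm by 85 mm) begins 54 mm behind the grasp point. The pads swing forward as they close: fully open they stand 13 mm farther back than shut.
Start: joints at [-0.084, 0.576, 0.025, 1.437, -0.015, 1.129, -0.057], TCP at [0.675, 0, 0.231] pointing down, gripper open.
Joint ranges: [-2.76, 2.76], [-0.34, 2.15], [-1.52, 1.57], [0.19, 2.46], [-1.09, 4.23], [0.17, 1.99], [-2.82, 2.82]. Speed limits (rad/s): [2.22, 2.22, 3.01, 3.01, 3.14, 3.14, 3.14].

### API

Orientations are given as a unit quaternion [x, y, z, w].
In Python, from workcell import env, vision gives the robot as it stands.
- The arm moves only by the tool play_rows, never from a script. Its argument "deltas" is a list of rows, each an object of numbers: "tx", "ty", "tz": the shift along the tool's x, y, z in units of 25 mm (1.0 is 25 mm); "turn": the turn about the tool's z in units of 8 degrees (1.0 is 8 degrees); "claw": the opening, from 0 (shut) to 1 (fully open). A call has exactly 10 rows; each row is the pose to reach, as a shift and turn from the pose commanded when the call began, along the tool's axes at that moment; what a row does not reach only later rows make up. A row lasts 1/8 s, in which the tool goes at most 62.5 mm and 10.7 degrees, less where a joint would pass 70% of its speed; a pose out of reach is approached as far as the arm can. A call with a gripper value outside its range is refused whole. The fingers move at their own pace and stop on an object; "force" is the grip in N (left out, the last holds). Time passes only in rows, so rows that repeat a pose let the fingers close, or fill a call up. It gives the time, the measured TCP pose, the force, the opening and the grip force at its end, in the units of the state.
- env.observe(): the state, without advancing time (a new reading comes with each control period).
- vision.camera(name): name is "scene" or "side" or "wrist"; returns the picture (480x640x3 uint8, blue, green, red); there is no depth.
- vision.get_calibration(name): a dict with "mtx" (3x3 intrinsics, pixels), "D" ([k1, k2, p1, p2, k3] as OpenCV has them; the pictures are not rectified), "world_from_camera" (4x4, takes a point from camera to world coordinates). Camera axes: x right, y down, z forward; pixel columns grow to the right and rows downward; lengths in m; the calibration is good to about 2 mm. A picture is of the moment at which its call begins: read the wrist's pose just before it. get_calibration takes no time and is no camera call; for the wrist camera it gives the pose at the moment of the call.
- env.hand_in(): hands the job in; it is judged then, once.
The state is a dict: "t": time; "q": joint angles; "joint_vel": joint speeds; "tau": joint torques, N m; "position": TCP position; "tcp_rot": TCP orientation; "contact_force": force on the tool from outside, world axes, zero at the start; "ft_torque": the same for the moment, N m; "opening": finger opening in m; "grasp_force": force on a finger pad.
Only numpy, scipy, OpenCV 4.12 (cv2) and the standard library are available. Lean on these libraries where they do the work, as an engineer would, in place of code of your own. Each camera call takes 0.05 s, during which the arm holds its last target. There are 200 camera calls.

## Working session

There is one attempt and no reset: what is moved stays moved. The work goes in short steps, Python scripts to look and compute and a tool call to move; the robot and the scene stay as the last step left them, time stands still between calls to the robot, and variables do not carry over. Pictures are saved under pics/ and viewed, at most 10 in all, crops included, and the job is handed in when it is done.

Besides the shell and the picture viewer there is one more tool, called after "Emit:" as a command line: name --argument value ..., lists and objects as JSON in quotes. play_rows: Moves the arm, as the interface text tells. Its arguments: {"type":"object","properties":{"deltas":{"type":"array","items":{"type":"object","properties":{"tx":{"type":"number"},"ty":{"type":"number"},"tz":{"type":"number"},"turn":{"type":"number"},"claw":{"type":"number"}}}},"force":{"type":"number"}},"required":["deltas"]}

```bash
mkdir -p pics; cat > h.py <<'E'
import cv2,numpy as np
from workcell import env,vision
def cast(name,px,z,cal=None):
    c=cal or vision.get_calibration(name);M=np.array(c["mtx"]);D=np.array(c["D"]);T=np.array(c["world_from_camera"])
    u=cv2.undistortPoints(np.array(px,float).reshape(-1,1,2),M,D).reshape(-1,2)
    d=np.c_[u,np.ones(len(u))]@T[:3,:3].T;o=T[:3,3]
    return o+d*((z-o[2])/d[:,2])[:,None]
E
python3 - <<'E'
from h import *
for n in("scene","side"):
    cv2.imwrite(f"pics/{n}0.png",vision.camera(n))
    print(n,np.round(vision.get_calibration(n)["world_from_camera"],3))
o=env.observe();print(o["t"],o["position"],o["tcp_rot"],env.grasp_offset)
E
```

```text
scene [[-0.104  0.659 -0.744  1.67 ]
 [ 0.994  0.054 -0.091  0.153]
 [-0.02  -0.75  -0.661  1.055]
 [ 0.     0.     0.     1.   ]]
side [[-0.811 -0.447  0.378  0.122]
 [-0.585  0.611 -0.533  0.608]
 [ 0.008 -0.653 -0.757  0.914]
 [ 0.     0.     0.     1.   ]]
0.1 [6.74581810e-01 1.49550237e-05 2.30527765e-01] [ 7.07089815e-01  7.07123329e-01 -5.70721213e-04 -5.16133203e-04] 0.0187
```

View pics/scene0.png

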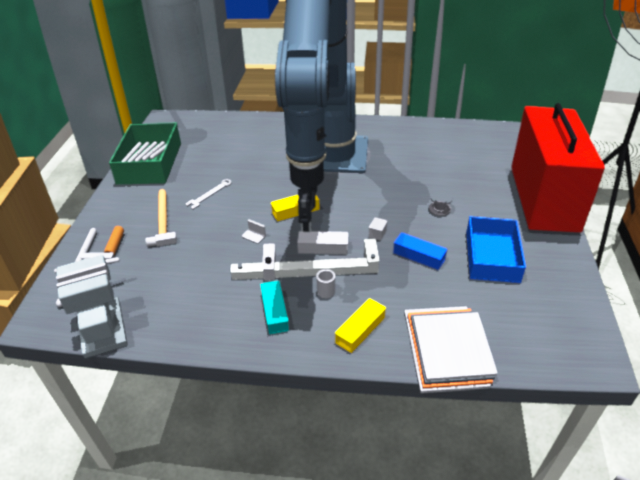

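View pics/side0.png

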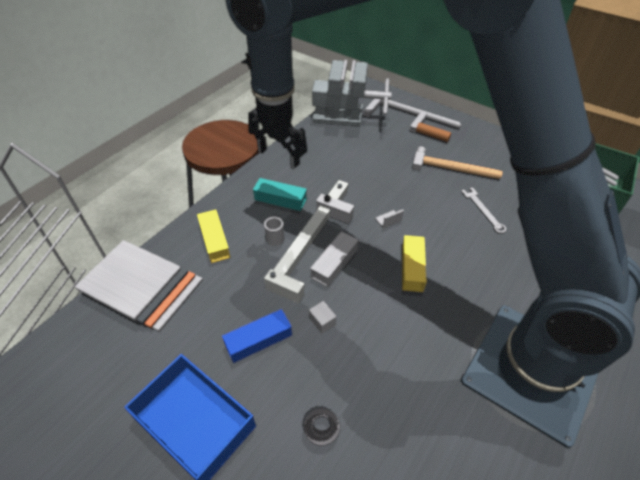

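Scene: the grey tube is at about (323,242), the fence runs from (232,271) to (378,265), jaw is at (268,262), stop at (372,252), block at (377,228), and the angle at (254,231). In the side view the tube is at (334,258), stop (285,283) and jaw (335,205). I'll zoom in on both.

```bash
python3 - <<'E'
from h import *
a=cv2.imread("pics/scene0.png")[190:300,220:400];b=cv2.imread("pics/side0.png")[170:335,255:435]
cv2.imwrite("pics/sc.png",cv2.resize(a,None,fx=4.4,fy=4.4,interpolation=cv2.INTER_CUBIC))
cv2.imwrite("pics/sd.png",cv2.resize(b,None,fx=3.6,fy=3.6,interpolation=cv2.INTER_CUBIC))
E
```

```text
(no output)
```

View pics/sc.png

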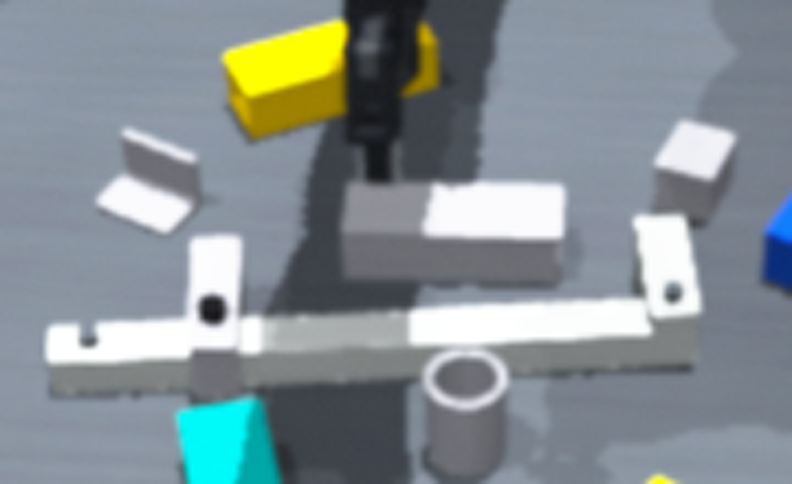

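View pics/sd.png

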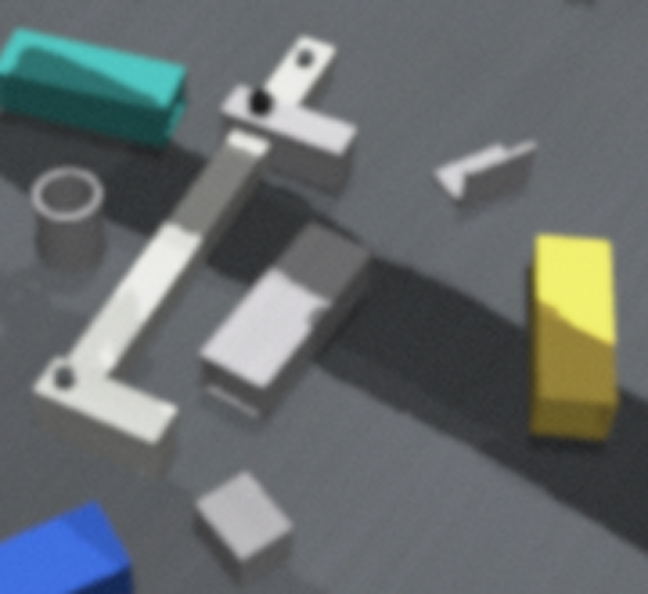

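```bash
cat > m.py <<'E'
from h import *
def P(n,pts,z):
    o,s=((220,190),4.4) if n=="scene" else ((255,170),3.6)
    return cast(n,np.array(o)+(np.array(pts,float)+.5)/s-.5,z)[:,:2]
for lab,z,a,b in[
 ("tube TL..",.04,[(345,184),(566,184),(564,239),(341,235)],[(371,253),(265,388),(203,354),(313,222)]),
 ("tube order: near-jaw robot, stop-robot, stop-fence, jaw-fence",.04,[(345,184)],[(371,253)]),
 ("stop robot-jaw side, robot-left",.045,[(634,217),(687,214),(699,313)],[(178,408),(155,443),(35,387)]),
 ("fence front edge jaw..stop",.03,[(48,327),(648,300)],[(270,150),(105,377)]),
 ("jaw robot end: back, clamp",.047,[(190,237),(241,237)],[(357,127),(342,150)]),
 ("block top",.04,[(683,122),(735,135),(706,182),(655,162)],[(245,472),(293,524),(243,560),(198,508)]),
 ("angle top",.04,[(122,130),(198,162)],[(500,148),(535,143)]),
 ("collar top",.06,[(466,380)],[(68,195)])]:
    print(lab);print(np.round(1e3*P("scene",a,z)).tolist());print(np.round(1e3*P("side",b,z)).tolist())
E
python3 m.py
```

```text
tube TL..
[[487.0, -61.0], [475.0, 82.0], [529.0, 84.0], [537.0, -57.0]]
[[483.0, -56.0], [475.0, 82.0], [524.0, 83.0], [531.0, -56.0]]
tube order: near-jaw robot, stop-robot, stop-fence, jaw-fence
[[487.0, -61.0]]
[[483.0, -56.0]]
stop robot-jaw side, robot-left
[[510.0, 128.0], [504.0, 161.0], [596.0, 171.0]]
[[509.0, 130.0], [505.0, 160.0], [594.0, 172.0]]
fence front edge jaw..stop
[[626.0, -229.0], [570.0, 140.0]]
[[602.0, -104.0], [570.0, 131.0]]
jaw robot end: back, clamp
[[554.0, -151.0], [551.0, -119.0]]
[[555.0, -147.0], [551.0, -121.0]]
block top
[[405.0, 156.0], [416.0, 191.0], [466.0, 173.0], [448.0, 139.0]]
[[448.0, 142.0], [403.0, 155.0], [413.0, 193.0], [456.0, 180.0]]
angle top
[[443.0, -219.0], [472.0, -162.0]]
[[461.0, -198.0], [443.0, -217.0]]
collar top
[[680.0, 37.0]]
[[674.0, 40.0]]
```

Emit:
play_rows --deltas '[{"ty": -1, "turn": 1.2, "claw": 1}, {"ty": -2, "tz": 0.4, "turn": 2.4, "claw": 1}, {"ty": -3.2, "tz": 0.8, "turn": 3.6, "claw": 1}, {"ty": -4.4, "tz": 1.2, "turn": 4.8, "claw": 1}, {"ty": -5.6, "tz": 1.8, "turn": 6, "claw": 1}, {"ty": -6.8, "tz": 2.4, "turn": 7.2, "claw": 1}, {"ty": -8, "tz": 3, "turn": 8.4, "claw": 1}, {"ty": -8.6, "tz": 3.6, "turn": 9.5, "claw": 1}, {"tx": 0.2, "ty": -9, "tz": 4.2, "turn": 10.25, "claw": 1}, {"tx": 0.2, "ty": -9, "tz": 4.6, "turn": 10.25, "claw": 1}]'

```text
invalid input at $.deltas[0]: expected keys tx, ty, tz, turn, claw
```

```bash
cat > st.py <<'E'
from h import *
from scipy.spatial.transform import Rotation as R
O=np.array([.587,.008]);a=.14;X=np.array([np.cos(a),np.sin(a)]);Y=np.array([-np.sin(a),np.cos(a)])
def st():
    o=env.observe();p=np.array(o["position"]);r=R.from_quat(o["tcp_rot"]).as_matrix()
    print("t",o["t"],"p",p.round(4),"fix mm",(1e3*np.array([(p[:2]-O)@X,(p[:2]-O)@Y])).round(1),"toolx heading deg",np.degrees(np.arctan2(r[1,0],r[0,0])).round(1),"F",np.round(o["contact_force"],1),"op",o["opening"])
E
python3 - <<'E'
from st import *
st()
p=(np.array([(535,235),(612,240),(615,400),(535,395)])+.5)/3.6-.5+[255,170]
print(cast("side",p,.04).round(3)[:,:2].tolist())
cv2.imwrite("pics/w1.png",vision.camera("wrist"))
E
```

```text
t 0.1 p [0.6746 0.     0.2305] fix mm [ 85.6 -20.1] toolx heading deg 90.0 F [-0.9 -0.4 -0. ] op 0.0858461395256446
[[0.399, -0.138], [0.353, -0.166], [0.287, -0.044], [0.331, -0.017]]
```

View pics/w1.png

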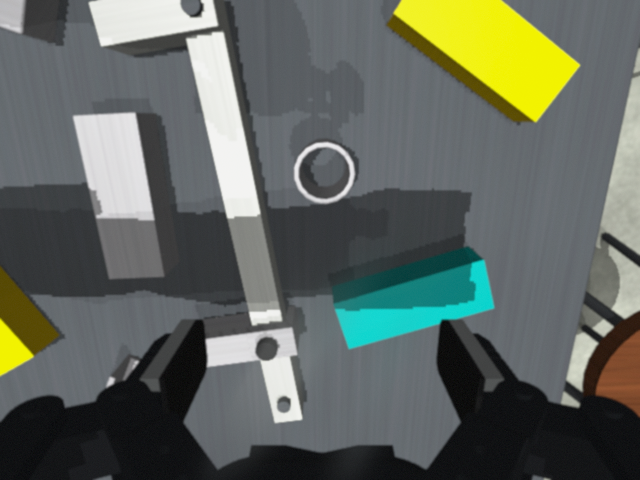

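The wrist view shows the tube top with corners (73,116), (137,112), (164,276)-ish and the fence front edge from (188,42) to (250,322). The yellow look-alike at x < 0.40 is clear of the approach.

```bash
python3 - <<'E'
from h import *
f=lambda p,z:(1e3*cast("wrist",p,z)[:,:2]).round().tolist()
print("tube",f([(73,116),(137,112),(155,220),(95,219),(109,279)],.04))
print("fence",f([(188,42),(249,322)],.03))
print("stop",f([(90,3),(103,47),(218,28)],.045))
print("jaw clamp edge top",f([(207,337),(294,327)],.047))
E
```

```text
tube [[477.0, 80.0], [528.0, 83.0], [531.0, -5.0], [480.0, -4.0], [483.0, -59.0]]
fence [[570.0, 134.0], [604.0, -108.0]]
stop [[506.0, 158.0], [511.0, 129.0], [598.0, 141.0]]
jaw clamp edge top [[568.0, -114.0], [648.0, -104.0]]
```

Emit:
play_rows --deltas '[{"tx": 0, "ty": -1, "tz": 0, "turn": 1.2, "claw": 1}, {"tx": 0, "ty": -2, "tz": 0.4, "turn": 2.4, "claw": 1}, {"tx": 0, "ty": -3.2, "tz": 0.8, "turn": 3.6, "claw": 1}, {"tx": 0, "ty": -4.4, "tz": 1.2, "turn": 4.8, "claw": 1}, {"tx": 0, "ty": -5.6, "tz": 1.8, "turn": 6, "claw": 1}, {"tx": 0, "ty": -6.8, "tz": 2.4, "turn": 7.2, "claw": 1}, {"tx": 0, "ty": -8, "tz": 3, "turn": 8.4, "claw": 1}, {"tx": 0, "ty": -8.6, "tz": 3.6, "turn": 9.5, "claw": 1}, {"tx": 0.2, "ty": -9, "tz": 4.2, "turn": 10.25, "claw": 1}, {"tx": 0.2, "ty": -9, "tz": 4.6, "turn": 10.25, "claw": 1}]'

```text
t: 1.4
position: [0.4493, 0.0055, 0.1157]
tcp_rot: [0.998, 0.071, -0.0, -0.0]
contact_force: [0.3, -0.5, 0.3]
opening: 0.0853
grasp_force: 0.0
```

```bash
python3 -c "
from st import *
st()"
```

```text
t 1.4 p [0.4493 0.0055 0.1157] fix mm [-136.7   16.7] toolx heading deg 8.1 F [ 0.3 -0.5  0.3] op 0.08531626239105378
```

Emit:
play_rows --deltas '[{"tx": 0, "ty": 0, "tz": 1.5, "turn": 0, "claw": 1}, {"tx": 0, "ty": 0, "tz": 3, "turn": 0, "claw": 1}, {"tx": 0, "ty": 0, "tz": 4.2, "turn": 0, "claw": 1}, {"tx": 0, "ty": 0, "tz": 4.4, "turn": 0, "claw": 1}, {"tx": 0.4, "ty": 0, "tz": 4.4, "turn": 0, "claw": 1}, {"tx": 0.8, "ty": 0, "tz": 4.4, "turn": 0, "claw": 1}, {"tx": 1.2, "ty": 0, "tz": 4.4, "turn": 0, "claw": 1}, {"tx": 1.6, "ty": 0, "tz": 4.4, "turn": 0, "claw": 1}, {"tx": 2, "ty": 0, "tz": 4.4, "turn": 0, "claw": 1}, {"tx": 2.3, "ty": 0, "tz": 4.4, "turn": 0, "claw": 1}]'

```text
t: 2.65
position: [0.5065, 0.0133, 0.0069]
tcp_rot: [0.998, 0.07, -0.001, -0.0]
contact_force: [-6.2, -0.6, 4.0]
opening: 0.0854
grasp_force: 3.5
```

Emit:
play_rows --deltas '[{"tx": 0.1, "ty": 0, "tz": 0, "turn": 0, "claw": 1}, {"tx": 0.2, "ty": 0, "tz": 0, "turn": 0, "claw": 1}, {"tx": 0.3, "ty": 0, "tz": 0, "turn": 0, "claw": 1}, {"tx": 0.4, "ty": 0, "tz": 0, "turn": 0, "claw": 1}, {"tx": 0.45, "ty": 0, "tz": 0, "turn": 0, "claw": 1}, {"tx": 0.5, "ty": 0, "tz": 0, "turn": 0, "claw": 1}, {"tx": 0.55, "ty": 0, "tz": 0, "turn": 0, "claw": 1}, {"tx": 0.6, "ty": 0, "tz": 0, "turn": 0, "claw": 1}, {"tx": 0.6, "ty": 0, "tz": 0, "turn": 0, "claw": 1}, {"tx": 0.6, "ty": 0, "tz": 0, "turn": 0, "claw": 1}]'

```text
t: 3.9
position: [0.5209, 0.0153, 0.0068]
tcp_rot: [0.998, 0.07, -0.001, -0.0]
contact_force: [-6.1, -0.6, 3.6]
opening: 0.0855
grasp_force: 3.0
```

```bash
python3 -c "
from st import *
st()
cv2.imwrite('pics/s2.png',cv2.resize(vision.camera('side')[170:335,255:435],None,fx=3.6,fy=3.6,interpolation=cv2.INTER_CUBIC))"
```

```text
t 3.9 p [0.5209 0.0153 0.0068] fix mm [-64.4  16.4] toolx heading deg 8.0 F [-6.1 -0.6  3.6] op 0.08551612665343114
```

View pics/s2.png

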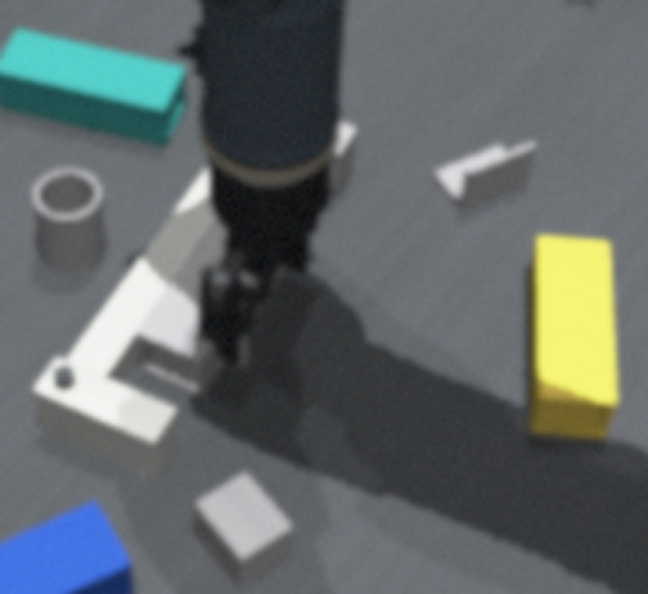

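The side view shows the tube almost flat on the fence, with its end (crop 130–195, 350–390) still ~45 mm from the stop. I'll keep pushing until the force rises.

Emit:
play_rows --deltas '[{"tx": 0.03, "ty": 0, "tz": 0, "turn": 0, "claw": 1}, {"tx": 0.06, "ty": 0, "tz": 0, "turn": 0, "claw": 1}, {"tx": 0.09, "ty": 0, "tz": 0, "turn": 0, "claw": 1}, {"tx": 0.12, "ty": 0, "tz": 0, "turn": 0, "claw": 1}, {"tx": 0.15, "ty": 0, "tz": 0, "turn": 0, "claw": 1}, {"tx": 0.15, "ty": 0, "tz": 0, "turn": 0, "claw": 1}, {"tx": 0.15, "ty": 0, "tz": 0, "turn": 0, "claw": 1}, {"tx": 0.15, "ty": 0, "tz": 0, "turn": 0, "claw": 1}, {"tx": 0.15, "ty": 0, "tz": 0, "turn": 0, "claw": 1}, {"tx": 0.15, "ty": 0, "tz": 0, "turn": 0, "claw": 1}]'

```text
t: 5.2
position: [0.5245, 0.0158, 0.0068]
tcp_rot: [0.998, 0.07, -0.001, -0.0]
contact_force: [-6.2, -0.7, 3.7]
opening: 0.0855
grasp_force: 3.3
```

Emit:
play_rows --deltas '[{"tx": 0.03, "ty": 0, "tz": 0, "turn": 0, "claw": 1}, {"tx": 0.06, "ty": 0, "tz": 0, "turn": 0, "claw": 1}, {"tx": 0.09, "ty": 0, "tz": 0, "turn": 0, "claw": 1}, {"tx": 0.12, "ty": 0, "tz": 0, "turn": 0, "claw": 1}, {"tx": 0.15, "ty": 0, "tz": 0, "turn": 0, "claw": 1}, {"tx": 0.15, "ty": 0, "tz": 0, "turn": 0, "claw": 1}, {"tx": 0.15, "ty": 0, "tz": 0, "turn": 0, "claw": 1}, {"tx": 0.15, "ty": 0, "tz": 0, "turn": 0, "claw": 1}, {"tx": 0.15, "ty": 0, "tz": 0, "turn": 0, "claw": 1}, {"tx": 0.15, "ty": 0, "tz": 0, "turn": 0, "claw": 1}]'

```text
t: 6.45
position: [0.5248, 0.0158, 0.0065]
tcp_rot: [0.998, 0.07, -0.004, -0.0]
contact_force: [-15.1, -3.4, 12.1]
opening: 0.0854
grasp_force: 8.1
```

Contact is firm against the fence at ~15 N. Next: back off, lift, shut, and drop in behind the tube's end, between tube and jaw.

Emit:
play_rows --deltas '[{"tx": -0.6, "ty": 0, "tz": 0, "turn": 0, "claw": 1}, {"tx": -1, "ty": 0, "tz": 0, "turn": 0, "claw": 1}, {"tx": -1, "ty": 0, "tz": -1.6, "turn": 0, "claw": 1}, {"tx": -1, "ty": 0, "tz": -3.2, "turn": 0, "claw": 1}, {"tx": -0.4, "ty": 1, "tz": -3.6, "turn": 0, "claw": 0}, {"tx": 0.3, "ty": 2.2, "tz": -3.6, "turn": 0, "claw": 0}, {"tx": 0.9, "ty": 3.3, "tz": -3.6, "turn": 0, "claw": 0}, {"tx": 1.28, "ty": 4.1, "tz": -3.6, "turn": 0, "claw": 0}, {"tx": 1.28, "ty": 4.1, "tz": -3.6, "turn": 0, "claw": 0}, {"tx": 1.28, "ty": 4.1, "tz": -3.6, "turn": 0, "claw": 0}]'

```text
t: 7.7
position: [0.5749, -0.08, 0.0963]
tcp_rot: [0.998, 0.07, -0.0, -0.0]
contact_force: [-0.6, 0.8, 0.2]
opening: -0.0001
grasp_force: 0.0
```

```bash
python3 -c "
from st import *
st()
cv2.imwrite('pics/w3.png',vision.camera('wrist'))
cv2.imwrite('pics/s3.png',cv2.resize(vision.camera('side')[170:335,255:435],None,fx=3.6,fy=3.6,interpolation=cv2.INTER_CUBIC))"
```

```text
t 7.7 p [ 0.5749 -0.08    0.0963] fix mm [-24.3 -85.4] toolx heading deg 8.0 F [-0.6  0.8  0.2] op -0.00011574803064562237
```

View pics/w3.png

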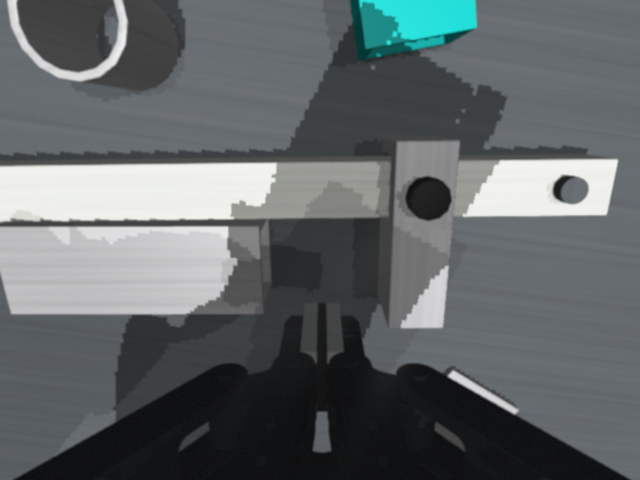

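The wrist view shows the tube flat on the fence (edge at row ~225), its end at column ~265, the jaw face at ~388 and the fingers between them at ~322. Descend and push.

Emit:
play_rows --deltas '[{"tx": 0, "ty": 0, "tz": 1, "turn": 0, "claw": 0}, {"tx": 0, "ty": 0, "tz": 2, "turn": 0, "claw": 0}, {"tx": 0, "ty": 0, "tz": 2.9, "turn": 0, "claw": 0}, {"tx": 0, "ty": -0.2, "tz": 2.9, "turn": 0, "claw": 0}, {"tx": 0, "ty": -0.5, "tz": 2.9, "turn": 0, "claw": 0}, {"tx": 0, "ty": -0.8, "tz": 2.9, "turn": 0, "claw": 0}, {"tx": 0, "ty": -1.1, "tz": 2.9, "turn": 0, "claw": 0}, {"tx": 0, "ty": -1.4, "tz": 2.9, "turn": 0, "claw": 0}, {"tx": 0, "ty": -1.7, "tz": 2.9, "turn": 0, "claw": 0}, {"tx": 0, "ty": -2, "tz": 2.9, "turn": 0, "claw": 0}]'

```text
t: 9.05
position: [0.5691, -0.0325, 0.0248]
tcp_rot: [0.998, 0.069, 0.001, 0.001]
contact_force: [0.9, -6.5, 3.7]
opening: 0.0002
grasp_force: 3.1
```

Emit:
play_rows --deltas '[{"tx": 0, "ty": -0.05, "tz": 0, "turn": 0, "claw": 0}, {"tx": 0, "ty": -0.1, "tz": 0, "turn": 0, "claw": 0}, {"tx": 0, "ty": -0.15, "tz": 0, "turn": 0, "claw": 0}, {"tx": 0, "ty": -0.2, "tz": 0, "turn": 0, "claw": 0}, {"tx": 0, "ty": -0.25, "tz": 0, "turn": 0, "claw": 0}, {"tx": 0, "ty": -0.3, "tz": 0, "turn": 0, "claw": 0}, {"tx": 0, "ty": -0.35, "tz": 0, "turn": 0, "claw": 0}, {"tx": 0, "ty": -0.4, "tz": 0, "turn": 0, "claw": 0}, {"tx": 0, "ty": -0.4, "tz": 0, "turn": 0, "claw": 0}, {"tx": 0, "ty": -0.4, "tz": 0, "turn": 0, "claw": 0}]'

```text
t: 10.3
position: [0.5677, -0.0228, 0.0247]
tcp_rot: [0.998, 0.069, 0.001, 0.001]
contact_force: [1.4, -5.3, 3.6]
opening: 0.0002
grasp_force: 3.0
```

```bash
python3 -c "
from st import *
st()"
```

```text
t 10.3 p [ 0.5677 -0.0228  0.0247] fix mm [-23.4 -27.8] toolx heading deg 7.9 F [ 1.4 -5.3  3.6] op 0.00018149853103497542
```

Emit:
play_rows --deltas '[{"tx": 0, "ty": -0.04, "tz": 0, "turn": 0, "claw": 0}, {"tx": 0, "ty": -0.08, "tz": 0, "turn": 0, "claw": 0}, {"tx": 0, "ty": -0.12, "tz": 0, "turn": 0, "claw": 0}, {"tx": 0, "ty": -0.16, "tz": 0, "turn": 0, "claw": 0}, {"tx": 0, "ty": -0.2, "tz": 0, "turn": 0, "claw": 0}, {"tx": 0, "ty": -0.2, "tz": 0, "turn": 0, "claw": 0}, {"tx": 0, "ty": -0.2, "tz": 0, "turn": 0, "claw": 0}, {"tx": 0, "ty": -0.2, "tz": 0, "turn": 0, "claw": 0}, {"tx": 0, "ty": -0.2, "tz": 0, "turn": 0, "claw": 0}, {"tx": 0, "ty": -0.2, "tz": 0, "turn": 0, "claw": 0}]'

```text
t: 11.55
position: [0.567, -0.0178, 0.0247]
tcp_rot: [0.998, 0.069, 0.001, 0.001]
contact_force: [0.7, -5.7, 4.3]
opening: 0.0
grasp_force: 3.1
```

Emit:
play_rows --deltas '[{"tx": 0, "ty": -0.04, "tz": 0, "turn": 0, "claw": 0}, {"tx": 0, "ty": -0.08, "tz": 0, "turn": 0, "claw": 0}, {"tx": 0, "ty": -0.12, "tz": 0, "turn": 0, "claw": 0}, {"tx": 0, "ty": -0.16, "tz": 0, "turn": 0, "claw": 0}, {"tx": 0, "ty": -0.2, "tz": 0, "turn": 0, "claw": 0}, {"tx": 0, "ty": -0.2, "tz": 0, "turn": 0, "claw": 0}, {"tx": 0, "ty": -0.2, "tz": 0, "turn": 0, "claw": 0}, {"tx": 0, "ty": -0.2, "tz": 0, "turn": 0, "claw": 0}, {"tx": 0, "ty": -0.2, "tz": 0, "turn": 0, "claw": 0}, {"tx": 0, "ty": -0.2, "tz": 0, "turn": 0, "claw": 0}]'

```text
t: 12.8
position: [0.5675, -0.0171, 0.0249]
tcp_rot: [0.998, 0.068, 0.002, 0.003]
contact_force: [4.6, -18.4, -0.2]
opening: -0.0001
grasp_force: 9.3
```

Tube is against the stop (18 N). Now go behind the jaw.

Emit:
play_rows --deltas '[{"tx": 0, "ty": 0.5, "tz": 0, "turn": 0, "claw": 0}, {"tx": 0, "ty": 0.7, "tz": -1, "turn": 0, "claw": 0}, {"tx": 0, "ty": 0.8, "tz": -3, "turn": 0, "claw": 0}, {"tx": 0, "ty": 2, "tz": -3.4, "turn": 0, "claw": 0}, {"tx": -0.1, "ty": 3.5, "tz": -3.4, "turn": 0, "claw": 0}, {"tx": -0.15, "ty": 5.2, "tz": -3.4, "turn": 0, "claw": 0}, {"tx": -0.15, "ty": 6.7, "tz": -3.4, "turn": 0, "claw": 0}, {"tx": -0.15, "ty": 6.7, "tz": -3.4, "turn": 0, "claw": 0}, {"tx": -0.15, "ty": 6.7, "tz": -3.4, "turn": 0, "claw": 0}, {"tx": -0.15, "ty": 6.7, "tz": -3.4, "turn": 0, "claw": 0}]'

```text
t: 14.05
position: [0.5851, -0.1761, 0.1087]
tcp_rot: [0.997, 0.071, -0.0, -0.001]
contact_force: [0.3, -0.5, 0.1]
opening: 0.0002
grasp_force: 0.0
```

```bash
python3 -c "
from st import *
st()
cv2.imwrite('pics/w4.png',vision.camera('wrist'))"
```

```text
t 14.05 p [ 0.5851 -0.1761  0.1087] fix mm [ -27.6 -182.1] toolx heading deg 8.1 F [ 0.3 -0.5  0.1] op 0.00019501711971701342
```

View pics/w4.png

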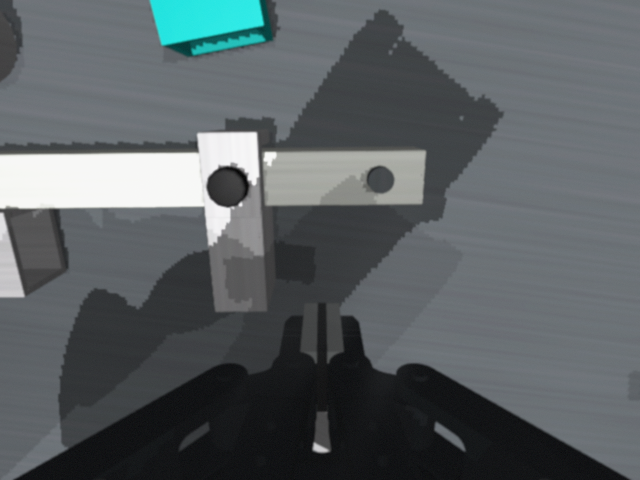

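The wrist view shows the fingers (322,320) clear behind the jaw (back face at column ~270). Descend and push the jaw.

Emit:
play_rows --deltas '[{"tx": 0, "ty": 0, "tz": 1.2, "turn": 0, "claw": 0}, {"tx": 0, "ty": 0, "tz": 2.4, "turn": 0, "claw": 0}, {"tx": 0, "ty": 0, "tz": 3.4, "turn": 0, "claw": 0}, {"tx": 0, "ty": -0.2, "tz": 3.4, "turn": 0, "claw": 0}, {"tx": 0, "ty": -0.5, "tz": 3.4, "turn": 0, "claw": 0}, {"tx": 0, "ty": -0.8, "tz": 3.4, "turn": 0, "claw": 0}, {"tx": 0, "ty": -1.2, "tz": 3.4, "turn": 0, "claw": 0}, {"tx": 0, "ty": -1.6, "tz": 3.4, "turn": 0, "claw": 0}, {"tx": 0, "ty": -2, "tz": 3.4, "turn": 0, "claw": 0}, {"tx": 0, "ty": -2.4, "tz": 3.4, "turn": 0, "claw": 0}]'

```text
t: 15.35
position: [0.5767, -0.1179, 0.0239]
tcp_rot: [0.998, 0.07, 0.0, 0.0]
contact_force: [0.2, -2.2, 0.9]
opening: -0.0001
grasp_force: 1.3
```

Emit:
play_rows --deltas '[{"tx": 0, "ty": -0.4, "tz": 0, "turn": 0, "claw": 0}, {"tx": 0, "ty": -0.8, "tz": 0, "turn": 0, "claw": 0}, {"tx": 0, "ty": -1.2, "tz": 0, "turn": 0, "claw": 0}, {"tx": 0, "ty": -1.6, "tz": 0, "turn": 0, "claw": 0}, {"tx": 0, "ty": -1.9, "tz": 0, "turn": 0, "claw": 0}, {"tx": 0, "ty": -2.1, "tz": 0, "turn": 0, "claw": 0}, {"tx": 0, "ty": -2.3, "tz": 0, "turn": 0, "claw": 0}, {"tx": 0, "ty": -2.4, "tz": 0, "turn": 0, "claw": 0}, {"tx": 0, "ty": -2.5, "tz": 0, "turn": 0, "claw": 0}, {"tx": 0, "ty": -2.5, "tz": 0, "turn": 0, "claw": 0}]'

```text
t: 16.6
position: [0.5681, -0.0563, 0.0238]
tcp_rot: [0.998, 0.07, 0.0, -0.0]
contact_force: [0.1, -0.5, -0.5]
opening: -0.0
grasp_force: 0.1
```

Emit:
play_rows --deltas '[{"tx": 0, "ty": -0.05, "tz": 0, "turn": 0, "claw": 0}, {"tx": 0, "ty": -0.1, "tz": 0, "turn": 0, "claw": 0}, {"tx": 0, "ty": -0.15, "tz": 0, "turn": 0, "claw": 0}, {"tx": 0, "ty": -0.2, "tz": 0, "turn": 0, "claw": 0}, {"tx": 0, "ty": -0.25, "tz": 0, "turn": 0, "claw": 0}, {"tx": 0, "ty": -0.3, "tz": 0, "turn": 0, "claw": 0}, {"tx": 0, "ty": -0.3, "tz": 0, "turn": 0, "claw": 0}, {"tx": 0, "ty": -0.3, "tz": 0, "turn": 0, "claw": 0}, {"tx": 0, "ty": -0.3, "tz": 0, "turn": 0, "claw": 0}, {"tx": 0, "ty": -0.3, "tz": 0, "turn": 0, "claw": 0}]'

```text
t: 17.85
position: [0.5668, -0.049, 0.0238]
tcp_rot: [0.998, 0.07, -0.0, -0.0]
contact_force: [-0.5, -0.2, 0.8]
opening: 0.0003
grasp_force: 0.0
```

```bash
python3 -c "
from st import *
st()"
```

```text
t 17.85 p [ 0.5668 -0.049   0.0238] fix mm [-27.9 -53.7] toolx heading deg 8.0 F [-0.5 -0.2  0.8] op 0.0002561938210281937
```

Emit:
play_rows --deltas '[{"tx": 0, "ty": -0.05, "tz": 0, "turn": 0, "claw": 0}, {"tx": 0, "ty": -0.1, "tz": 0, "turn": 0, "claw": 0}, {"tx": 0, "ty": -0.15, "tz": 0, "turn": 0, "claw": 0}, {"tx": 0, "ty": -0.2, "tz": 0, "turn": 0, "claw": 0}, {"tx": 0, "ty": -0.25, "tz": 0, "turn": 0, "claw": 0}, {"tx": 0, "ty": -0.25, "tz": 0, "turn": 0, "claw": 0}, {"tx": 0, "ty": -0.25, "tz": 0, "turn": 0, "claw": 0}, {"tx": 0, "ty": -0.25, "tz": 0, "turn": 0, "claw": 0}, {"tx": 0, "ty": -0.25, "tz": 0, "turn": 0, "claw": 0}, {"tx": 0, "ty": -0.25, "tz": 0, "turn": 0, "claw": 0}]'

```text
t: 19.1
position: [0.5666, -0.0479, 0.0239]
tcp_rot: [0.998, 0.068, 0.001, 0.003]
contact_force: [1.9, -15.9, -4.6]
opening: -0.0
grasp_force: 7.8
```

Jaw is hard against the tube (16 N). Retreat, lift, and check.

Emit:
play_rows --deltas '[{"tx": 0, "ty": 0.5, "tz": 0, "turn": 0, "claw": 0}, {"tx": 0, "ty": 1.4, "tz": 0, "turn": 0, "claw": 0}, {"tx": 0, "ty": 1.8, "tz": 0, "turn": 0, "claw": 0}, {"tx": 0, "ty": 2, "tz": -2, "turn": 0, "claw": 0}, {"tx": 0, "ty": 2, "tz": -4, "turn": 0, "claw": 0}, {"tx": 0, "ty": 2.5, "tz": -6, "turn": 0, "claw": 0}, {"tx": 0, "ty": 4, "tz": -7, "turn": 0, "claw": 0}, {"tx": 0, "ty": 5, "tz": -7, "turn": 0, "claw": 0}, {"tx": 0, "ty": 5, "tz": -7, "turn": 0, "claw": 0}, {"tx": 0, "ty": 5, "tz": -7, "turn": 0, "claw": 0}]'

```text
t: 20.35
position: [0.5833, -0.1654, 0.1983]
tcp_rot: [0.998, 0.07, -0.0, -0.001]
contact_force: [0.5, -0.4, 0.3]
opening: -0.0005
grasp_force: 0.0
```

```bash
python3 -c "
from st import *
st()
a=cv2.resize(vision.camera('scene')[190:300,220:400],None,fx=4,fy=4,interpolation=cv2.INTER_CUBIC)
b=cv2.resize(vision.camera('side')[200:320,255:375],None,fx=4.5,fy=4.5,interpolation=cv2.INTER_CUBIC)
cv2.imwrite('pics/a5.png',a);cv2.imwrite('pics/b5.png',b)"
```

```text
t 20.35 p [ 0.5833 -0.1654  0.1983] fix mm [ -27.9 -171.2] toolx heading deg 8.0 F [ 0.5 -0.4  0.3] op -0.0004511022368296226
```

View pics/a5.png

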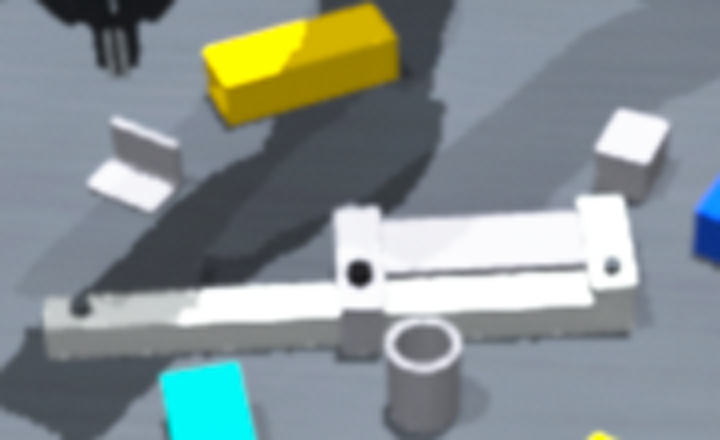

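View pics/b5.png

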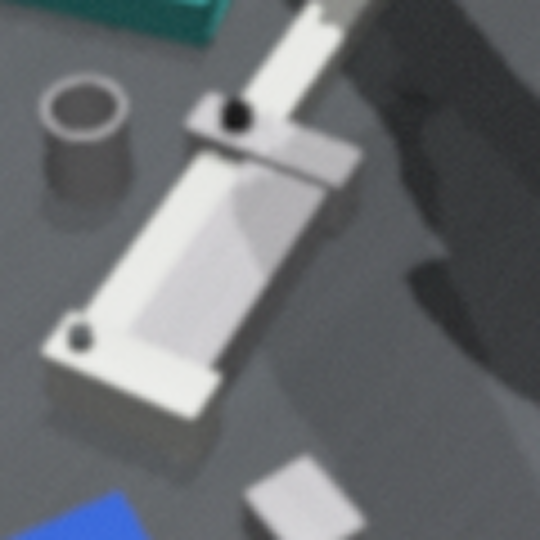

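Both views show the tube flat along the fence (an even seam from (387,272) to (585,262) in the scene crop), its end on the stop and the jaw closed on the other end. The bystanders haven't moved.

```bash
python3 -c "
from workcell import env
print(env.hand_in())"
```

```text
the job is handed in; nothing more can be done
None
```

The job is handed in after about 20 s of the 48 s allowed: the tube lies flat against the fence with its end on the stop, the jaw is up against its other end, and the final pictures show no gaps and nothing else moved.

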